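# Wedge a rocking magnetic stirrer until it stands firm

## Task

The magnetic stirrer rocks because its front-left levelling foot is seized part-way up and hangs clear of the bench. With the fingertips, push the loose rubber wedge along the bench, thin end first, under that foot until it just takes up the gap, so that the stirrer stands level and no longer dips when you press its top above that foot. Do not pick anything up, shove the stirrer away, upset the beaker on it or disturb the things around; finish clear of the wedge with the fingertips still pressing down firmly (10 N or so) on the stirrer's top above the wedged foot, as the last test.

Things in the scene. Friction and masses are not known exactly. Their poses are not given: they have to be found in the camera images.
- stirrer: flat white magnetic stirrer, loose, 2.2 kg, 200 mm deep (x, from the control panel to the rear) by 150 mm wide (y, to its left). Origin: centre of its footprint, at the bench when level; z up. Housing 18 to 56 mm above the bench. Four round feet at x = +-82, y = +-57 mm. Knob (radius 15 mm, top at 71 mm) at x = -66, y = -43 mm. Pushing the wedge on with more than about 10 N shoves the stirrer along instead
- short_foot: the seized foot, front left (stirrer's x = -82, y = +57 mm): rubber disc of radius 11 mm, 8 mm thick, fixed to the stirrer. Origin: centre of its underside, which hangs 5 to 9 mm above the bench, another height each time. The other three feet bear on the bench, so the stirrer stands level until about 3 to 4 N above this foot tip it over the diagonal and the foot lands
- corner (a point): point on the housing's flat top (56 mm above the bench) straight above the short foot: where to press, within about 30 mm. Contacts are stiff: well wedged, the top gives less than 1 mm under 10 N
- plate (a point): centre of the round steel top plate (radius 60 mm, 60 mm above the bench) that carries the beaker
- wedge: loose black rubber wedge, 90 mm long (x), 44 mm wide (y), 60 g; its top slopes evenly from 15 mm high at the thick end (-x) to 2 mm at the tip (+x), 1 in 7. Origin: centre of its underside. It lies flat off the stirrer's left side, tip roughly towards the short foot. Slides with under 1 N until it meets the foot's edge, then resists with 1 to 1.8 times the load it takes up; stays where left
- wedge_back (a point): middle of the wedge's upright thick end face (15 mm high, 44 mm wide), 7.5 mm above the bench: where to push
- wedge_tip (a point): middle of the wedge's thin edge, at the bench; 20 to 65 mm short of the short foot's centre at the start. Tip and thick end are both low enough to pass under the housing
- beaker: glass beaker, 52 mm across, 68 mm high, loose on the stirrer's plate; origin: centre of its underside
- sample_cup: bystander: lidded sample cup, 66 mm across, 68 mm high, left of the work; origin: centre of its underside
- timer: bystander: countdown timer lying flat, 60 x 68 x 20 mm, left of the work; origin: centre of its underside
- amber: bystander: amber bottle with a screw cap, 60 mm across, 125 mm high, right of the work; origin: centre of its underside
There are look-alikes about, which are no part of the job. Of the things like the wedge, leave any that is blue; of the rest the larger one is meant.

How it is judged:
By the outcome, as a careful person would: the job done as asked, in the order asked, and still so for the second after the job is handed in, while the arm keeps its last pose, push and grip.
It also fails if it takes over 51 s, if anything falls off the work surface, if the arm or the gripper's body presses on something with over 40 N, if the wrist force passes 120 N, or if a joint passes its speed limit or range.

## Robot

A 6-joint arm with a two-finger parallel gripper is mounted at the origin on a cart in front of the work surface, level with it; the furniture and walls round the work are solid. World frame = base frame: x ahead of the robot, y to its left, z up, the work surface at z = 0. Lengths are in mm, angles in rad, forces in N, time in s.
With the tool pointing down it reaches from about 375 to 975 mm from the base axis. Payload 3.8 kg.
Tool frame: the origin (TCP) lies between the finger pads; the fingertips stand 25 mm ahead of it and the grasp point (between the pads) lies 6 mm ahead of it; z points along the fingers, y is the line along which they close (so a half turn about z gives the same grasp; the last joint's range is limited). The gripper opens to 85 mm and grips with 20 to 120 N. Pads are 22 mm wide; open, the fingers measure 114 mm over their backs; the gripper's body (76 mm by 85 mm) begins 54 mm behind the grasp point. The pads swing forward as they close: fully open they stand 13 mm farther back than shut.
Start: joints at [-1.347, 0.264, 1.604, -0, 1.274, -0.037], TCP at [174.046, -652.17, 256.28] pointing down, gripper open.
Joint ranges: [-2.63, 2.63], [-0.94, 2.18], [0.31, 2.57], [-1.31, 4.45], [0, 2.66], [-2.55, 2.55]. Speed limits (rad/s): [2.57, 2.57, 3.14, 3.14, 3.14, 3.14].

## Interface

Orientations are given as a unit quaternion [w, x, y, z].
In Python, from workcell import get_obs, vision, job gives the robot as it stands. The module is installed in compiled form; this text tells all that it offers.
- The arm moves only by the tool arm_command, never from a script. Its argument "plan" is a list of rows, each a list of 3 entries, a list of its own where there are three numbers: the shift along the world's x, y, z in m, then the turn, a rotation vector about the world's x, y, z in degrees, then the opening, from 0 (shut) to 1 (fully open). In form: [[[x, y, z], [ax, ay, az], jaw], ...]. A call has exactly 8 rows; each row is the pose to reach, as a shift and turn from the pose commanded when the call began; what a row does not reach only later rows make up. A row lasts 1/10 s, in which the tool goes at most 50 mm and 8.59 degrees, less where a joint would pass 70% of its speed; a pose out of reach is approached as far as the arm can. A call with a gripper value outside its range is refused whole. The fingers move at their own pace and stop on an object; "newtons" is the grip in N (left out, the last holds). Time passes only in rows, so rows that repeat a pose let the fingers close, or fill a call up. It gives the time, the measured TCP pose, the force, the opening and the grip force at its end, in the units of the state.
- get_obs(): the state, without advancing time (a new reading comes with each control period).
- vision.capture(name): name is "scene" or "side" or "wrist"; returns a dict with "image" (480x640x3 uint8, blue, green, red), "K" (3x3 intrinsics, pixels), "rvec" (rotation vector, rad) and "tvec" (3), from world to camera coordinates, as OpenCV has them. Camera axes: x right, y down, z forward; pixel columns grow to the right and rows downward; lengths in mm; the calibration is good to about 2 mm. The wrist camera is an equidistant fisheye: a pixel r from the principal point sees the ray r / f radians off the axis. A picture is of the moment at which its call begins. There is no depth.
- job.finish_job(): hands the job in; it is judged then, once.
The state is a dict: "clock": time; "qpos": joint angles; "qd": joint speeds; "joint_torque": joint torques, N m; "position": TCP position; "eef_rot": TCP orientation; "wrist_force": force on the tool from outside, world axes, zero at the start; "wrist_torque": the same for the moment, N m; "grip_width": finger opening in mm; "grip_force": force on a finger pad.
Only numpy, scipy, OpenCV 4.12 (cv2) and the standard library are available. Lean on these libraries where they do the work, as an engineer would, in place of code of your own. Each camera call takes 0.05 s, during which the arm holds its last target. There are 200 camera calls.

## Working session

There is one attempt and no reset: what is moved stays moved. The work goes in short steps, Python scripts to look and compute and a tool call to move; the robot and the scene stay as the last step left them, time stands still between calls to the robot, and variables do not carry over. Pictures are saved under pics/ and viewed, at most 10 in all, crops included, and the job is handed in when it is done.

Besides the shell and the picture viewer there is one more tool, called by a JSON object that holds its "op" and its "data", one argument or row to a line. arm_command: Moves the arm, as the interface text tells. Its arguments: {"type":"object","properties":{"plan":{"type":"array"},"newtons":{"type":"number"}},"required":["plan"]}

```bash
mkdir -p pics
cat > h.py <<'E'
import numpy as np, cv2
from workcell import get_obs, vision, job
def cap(n,f=None):
    c=vision.capture(n)
    if f: cv2.imwrite(f'pics/{f}.png',c['image'])
    return c
def ray(c,u,v,fish=False):
    K=np.array(c['K']);R=cv2.Rodrigues(np.array(c['rvec'],float))[0];t=np.array(c['tvec'],float).ravel()
    x=(u-K[0,2])/K[0,0];y=(v-K[1,2])/K[1,1]
    if fish:
        r=np.hypot(x,y)+1e-12; d=np.array([x/r*np.sin(r),y/r*np.sin(r),np.cos(r)])
    else: d=np.array([x,y,1.])
    return -R.T@t, R.T@d
def onz(c,u,v,z,fish=False):
    o,d=ray(c,u,v,fish); return o+d*(z-o[2])/d[2]
def proj(c,P,fish=False):
    K=np.array(c['K']);R=cv2.Rodrigues(np.array(c['rvec'],float))[0];t=np.array(c['tvec'],float).ravel()
    p=R@np.array(P,float)+t
    if fish:
        th=np.arctan2(np.hypot(p[0],p[1]),p[2]);s=th/np.hypot(p[0],p[1]);return K[0,0]*p[0]*s+K[0,2],K[1,1]*p[1]*s+K[1,2]
    return K[0,0]*p[0]/p[2]+K[0,2],K[1,1]*p[1]/p[2]+K[1,2]
E
python3 - <<'E'
from h import *
for n in('scene','side','wrist'):
    c=cap(n,n+'0'); print(n,ray(c,320,240,n=='wrist'))
o=get_obs();print(o['position'],o['eef_rot'],o['wrist_force'])
E
```

```text
scene (array([ 99.77246698, 538.2482497 , 780.71268792]), array([ 0.43747162, -0.55473578, -0.707771  ]))
side (array([103.58735205, 959.09309374, 679.59471158]), array([ 0.35923778, -0.78559985, -0.50388776]))
wrist (array([ 254.23110261, -629.79760136,  371.98372974]), array([-0.31564955, -0.09315469, -0.9442921 ]))
[ 173.93785774 -651.63274268  255.20440789] [-9.12907133e-04  9.91506050e-01  1.30057334e-01 -1.00133991e-04] [-0.69401189 -0.21157684 -1.46091432]
```

View pics/scene0.png

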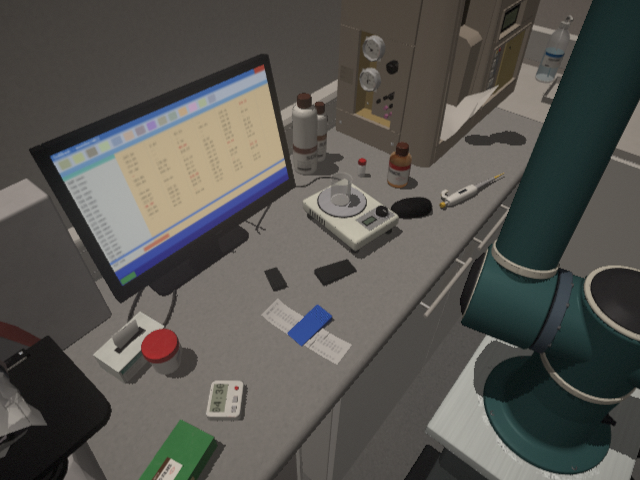

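View pics/side0.png

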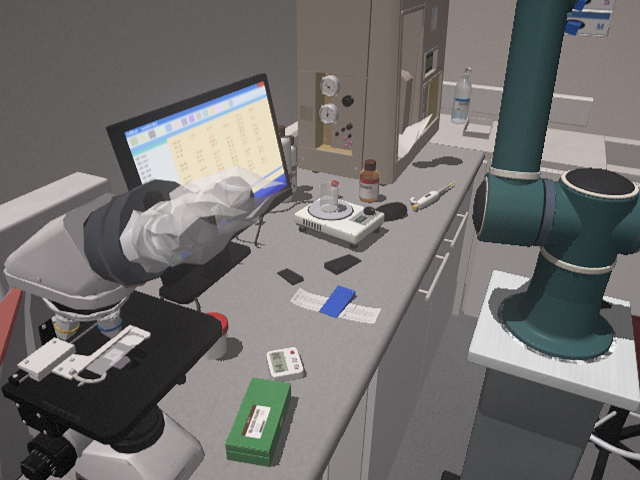

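The scene view shows the stirrer at about (352,216), the large black wedge at (335,271), a smaller black look-alike at (275,279) and a blue one at (310,325). The side view agrees, with the wedge at (342,263).

Run:
```python
from h import *
im=[]
for n,(u,v) in(('scene',(255,170)),('side',(260,170))):
    c=cap(n)
    g=cv2.cvtColor(c['image'],cv2.COLOR_BGR2GRAY)
    crop=c['image'][v:v+125,u:u+160]; im.append(cv2.resize(crop,None,fx=2.5*2,fy=5,interpolation=cv2.INTER_CUBIC)[:, :])
    m=(c['image'].max(2)<50).astype(np.uint8)
    cs,_=cv2.findContours(m,cv2.RETR_EXTERNAL,cv2.CHAIN_APPROX_NONE)
    for k in cs:
        x,y,w,h=cv2.boundingRect(k)
        if 250<x<380 and 240<y<300 and cv2.contourArea(k)>60:
            b=cv2.approxPolyDP(k,2.5,True)[:,0]
            print(n,cv2.contourArea(k))
            for p in b: print(p,onz(c,*p,0).round(1)[:2],onz(c,*p,15).round(1)[:2])
cv2.imwrite('pics/s1.png',im[0])
cv2.imwrite('pics/d1.png',im[1])
```

```text
scene 256.0
[274 268] [605.6  66.5] [595.9  75.5]
[265 273] [610.8  90.9] [601.   99.5]
[276 290] [557.5 110.8] [548.7 119. ]
[286 286] [548.3  88.1] [539.7  96.7]
scene 537.5
[355 270] [458.2 -50.1] [451.3 -38.8]
[345 260] [494.8 -60.2] [487.2 -48.7]
[316 269] [529.2   5.9] [521.   16.1]
[315 273] [523.2  16.8] [515.1  26.8]
[326 284] [483.5  25.8] [476.1  35.7]
```

View pics/s1.png

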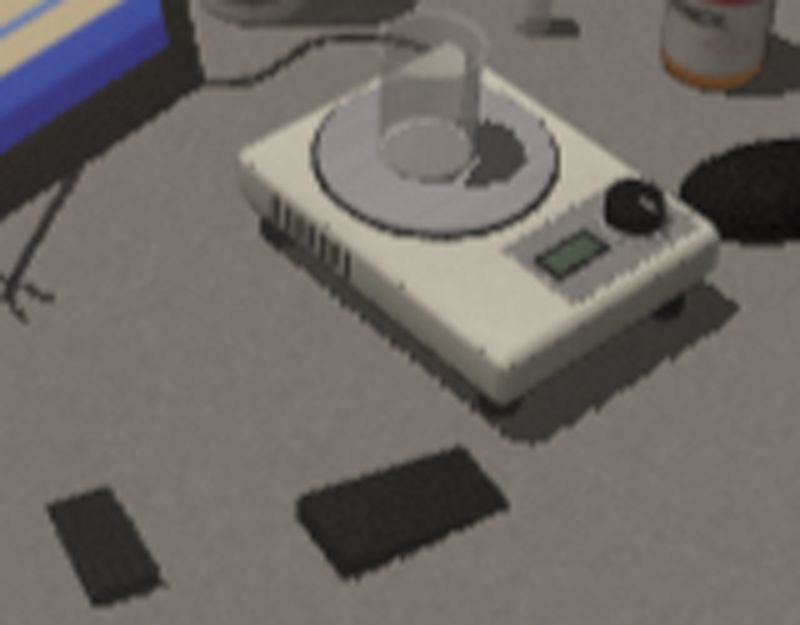

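Run:
```python
from h import *
c=cap('scene')
f=lambda a,b,z:onz(c,255+(a-2)/5,170+(b-2)/5,z)[:2]
T=[f(240,152,54),f(502,368,54),f(720,238,54),f(452,40,54)]
print('top rearL,frontL,frontR,rearR',np.round(T,1),[np.linalg.norm(T[i]-T[i-1]).round(1) for i in range(4)])
a=(T[0]-T[1]+T[3]-T[2]);a/=np.linalg.norm(a);l=np.array([-a[1],a[0]]);ce=np.mean(T,0)
print('yaw',np.degrees(np.arctan2(a[1],a[0])),'centre',ce,'foot',ce-82*a+57*l, 'foot blob',f(500,408,7))
print('tip',f(463,447,2),f(510,505,2),'thick top',f(297,502,15),'thick bottoms',f(297,518,0),f(347,580,0))
pc=f(436,152,60);print('plate',pc, 'beaker',f(428,150,60))
for P in ((0,0),):print(get_obs()['position'])
```

```text
top rearL,frontL,frontR,rearR [[ 672.8 -113.3]
 [ 481.4  -75.2]
 [ 452.7 -215.8]
 [ 647.4 -257.4]] [np.float64(146.3), np.float64(195.2), np.float64(143.5), np.float64(199.1)]
yaw -11.672132042707254 centre [ 563.5810934  -165.41170344] foot [494.80847091 -93.00088661] foot blob [490.90327377 -92.46281042]
tip [491.77240272 -64.60106566] [453.38845586 -49.5432319 ] thick top [522.51480988  21.37301609] thick bottoms [524.55836245  18.72363519] [484.02487691  32.30756985]
plate [ 593.31811147 -171.7531504 ] beaker [ 597.32460933 -170.38257534]
[ 174.0031341  -651.95177712  255.80389944]
```

{"op": "arm_command", "data": {
  "plan": [
    [[0.256,0.662,-0.03],[0,0,54],0],
    [[0.256,0.662,-0.03],[0,0,54],0],
    [[0.256,0.662,-0.03],[0,0,54],0],
    [[0.256,0.662,-0.03],[0,0,54],0],
    [[0.256,0.662,-0.03],[0,0,54],0],
    [[0.256,0.662,-0.03],[0,0,54],0],
    [[0.256,0.662,-0.03],[0,0,54],0],
    [[0.256,0.662,-0.03],[0,0,54],0]
  ]
}}

```text
clock: 1.1
position: [318.4, -277.6, 239.5]
eef_rot: [0.0, 0.824, 0.566, 0.0]
wrist_force: [1.9, 0.5, 0.3]
grip_width: -0.1
grip_force: 0.0
```

{"op": "arm_command", "data": {
  "plan": [
    [[0.107,0.288,-0.08],[0,0,0],0],
    [[0.107,0.288,-0.08],[0,0,0],0],
    [[0.107,0.288,-0.08],[0,0,0],0],
    [[0.107,0.288,-0.08],[0,0,0],0],
    [[0.107,0.288,-0.08],[0,0,0],0],
    [[0.107,0.288,-0.08],[0,0,0],0],
    [[0.107,0.288,-0.08],[0,0,0],0],
    [[0.107,0.288,-0.08],[0,0,0],0]
  ]
}}

```text
clock: 1.9
position: [425.1, 10.8, 158.7]
eef_rot: [-0.001, 0.823, 0.568, -0.0]
wrist_force: [-0.9, -0.4, 0.3]
grip_width: 0.4
grip_force: 0.0
```

Run:
```python
from h import *
c=cap('wrist','w1'); o=get_obs();print(o['position'],o['eef_rot'],o['wrist_force'],o['qpos'])
for p in ((494,-93,56),(494,-93,7),(472,-57,1),(504,25,15),(484,32,0),(453,-50,0)):print(p,proj(c,p,True))
```

```text
[425.00169032   9.50517272 159.09792776] [-1.71521141e-04  8.23491520e-01  5.67328346e-01 -4.84464763e-04] [-0.60420404 -0.0711935  -0.20632161] [-3.60153743e-02 -1.35028101e-01  2.21524492e+00 -3.46619141e-04
  1.06235812e+00  3.28433828e-01]
(494, -93, 56) (np.float64(451.87790692844897), np.float64(340.70084565663876))
(494, -93, 7) (np.float64(434.34135387819447), np.float64(308.9240705130687))
(472, -57, 1) (np.float64(398.3985202129777), np.float64(279.63097126927187))
(504, 25, 15) (np.float64(411.65900661640694), np.float64(176.80644653595465))
(484, 32, 0) (np.float64(379.64625672066796), np.float64(173.57773928146094))
(453, -50, 0) (np.float64(374.2750123346846), np.float64(279.6625086845688))
```

View pics/w1.png

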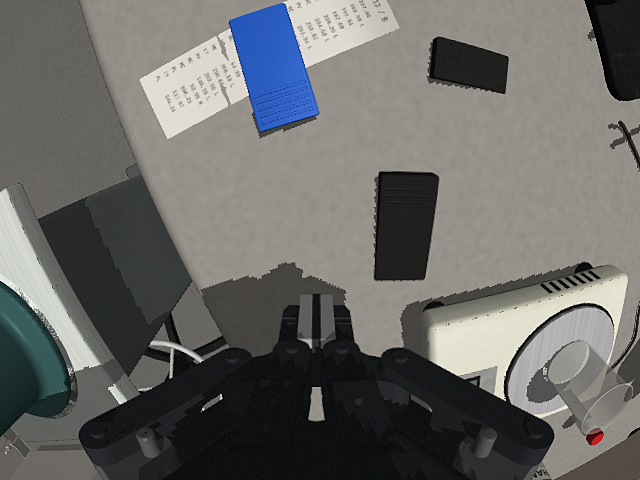

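The wrist view shows the wedge with its tip edge at (375,280)–(424,280) and its thick end at (380,172)–(439,175). The short foot's dark edge is near (434,304), at the housing's front-left corner.

Run:
```python
from h import *
c=cap('wrist')
f=lambda a,b,z:onz(c,a,b,z,True)[:2].round(1)
print('tip',f(375,280,1),f(424,279,2),'thick',f(380,172,15),f(438,175,15))
print('housing FL',f(428,312,56),f(425,310,56),'RL',f(627,266,56),'foot near edge',f(434,302,7))
im=c['image'][250:370,380:540];cv2.imwrite('pics/w1c.png',cv2.resize(im,None,fx=4.5,fy=4.5,interpolation=2))
```

```text
tip [453.3 -51.7] [492.7 -66. ] thick [483.   34.5] [523.6  18.1]
housing FL [481.8 -62.2] [480.1 -59.7] RL [ 668.4 -101.6] foot near edge [495.1 -87.9]
```

View pics/w1c.png

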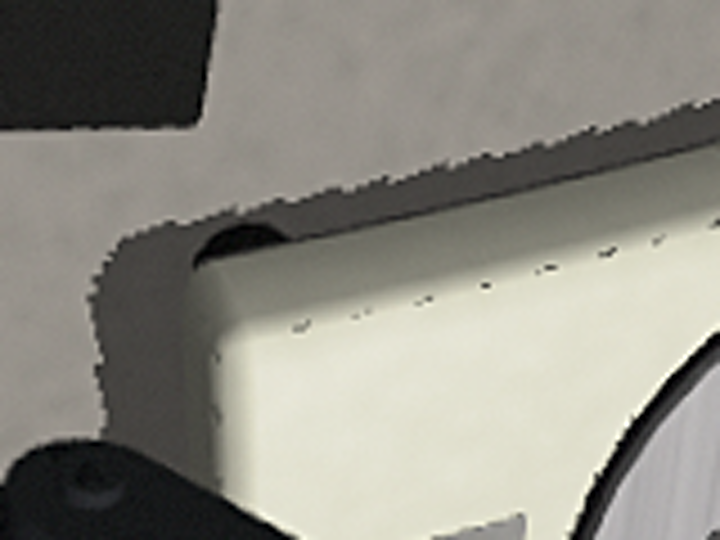

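{"op": "arm_command", "data": {
  "plan": [
    [[0.015,0.002,-0.05],[0,0,0],0],
    [[0.015,0.002,-0.09],[0,0,0],0],
    [[0.015,0.002,-0.115],[0,0,0],0],
    [[0.015,0.002,-0.125],[0,0,0],0],
    [[0.015,0.002,-0.129],[0,0,0],0],
    [[0.015,0.002,-0.129],[0,0,0],0],
    [[0.015,0.002,-0.129],[0,0,0],0],
    [[0.015,0.002,-0.129],[0,0,0],0]
  ]
}}

```text
clock: 2.8
position: [441.7, 10.4, 32.0]
eef_rot: [0.001, 0.824, 0.566, 0.001]
wrist_force: [-0.4, 0.5, 0.7]
grip_width: 0.0
grip_force: 0.0
```

{"op": "arm_command", "data": {
  "plan": [
    [[0.008,-0.003,-0.001],[0,0,0],0],
    [[0.015,-0.005,-0.001],[0,0,0],0],
    [[0.022,-0.007,-0.001],[0,0,0],0],
    [[0.029,-0.01,-0.001],[0,0,0],0],
    [[0.036,-0.012,-0.001],[0,0,0],0],
    [[0.042,-0.014,-0.001],[0,0,0],0],
    [[0.047,-0.016,-0.001],[0,0,0],0],
    [[0.047,-0.016,-0.001],[0,0,0],0]
  ]
}}

```text
clock: 3.6
position: [488.2, -5.7, 29.5]
eef_rot: [0.0, 0.824, 0.566, 0.0]
wrist_force: [-0.1, -0.4, -0.1]
grip_width: 0.2
grip_force: 0.0
```

```bash
cat > m.py <<'E'
from h import *
import sys
c=cap('wrist',sys.argv[1]); o=get_obs();print(o['position'].round(1),o['wrist_force'].round(2))
m=(c['image'].max(2)<60).astype(np.uint8);m[290:]=0;m=cv2.morphologyEx(m,cv2.MORPH_OPEN,np.ones((5,5)))
for k in cv2.findContours(m,cv2.RETR_EXTERNAL,cv2.CHAIN_APPROX_NONE)[0]:
    if cv2.contourArea(k)<1000: continue
    for p in cv2.approxPolyDP(k,5,True)[:,0]: print(p,onz(c,*p,1,True)[:2].round(1),onz(c,*p,15,True)[:2].round(1))
    print()
E
python3 m.py w2
```

```text
[487.6  -5.6  29.4] [0.01 0.19 0.26]
[334 235] [507.6  24.5] [508.6  29.1]
[332 289] [498.3   1.5] [500.2   8.3]
[436 288] [542.3 -15.9] [540.   -7.4]
[443 245] [550.4   3.2] [547.3   9.8]
[432 233] [547.1  10.3] [544.3  16.3]

[369   0] [554.2 109.2] [550.7 105.7]
[366  54] [544.8  88.6] [542.2  87. ]
[513  80] [602.5  61.6] [594.3  62.6]
[516  14] [615.1  88.9] [605.7  87.3]
[478   0] [599.1  98.2] [591.3  95.7]
```

View pics/w2.png

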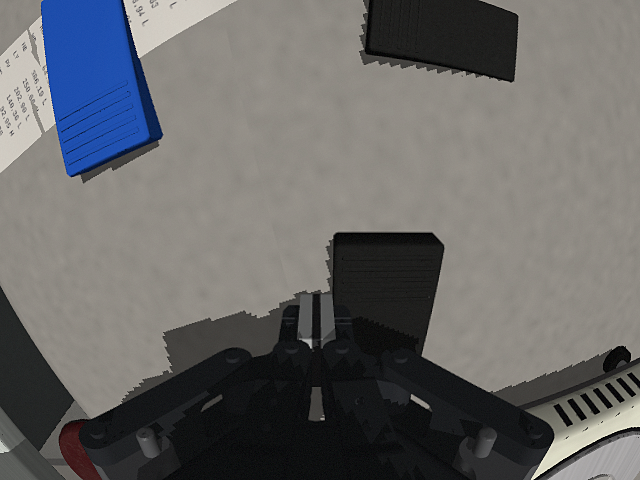

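The wrist view shows the wedge pushed sideways with its heading unchanged. Its thick edge runs (335,233)–(434,233), about 6.5 mm short of lining up with the foot, so I'll push that remainder, back off and go round behind.

{"op": "arm_command", "data": {
  "plan": [
    [[0.004,-0.0015,0],[0,0,0],0],
    [[0.0065,-0.0025,0],[0,0,0],0],
    [[0.0065,-0.0025,0],[0,0,0],0],
    [[0.0,0.0,0],[0,0,0],0],
    [[-0.012,0.004,0],[0,0,0],0],
    [[-0.012,0.004,0.04],[0,0,0],0],
    [[0.01,0.04,0.06],[0,0,0],0],
    [[0.04,0.075,0.06],[0,0,0],0]
  ]
}}

```text
clock: 4.45
position: [527.9, 70.1, 92.7]
eef_rot: [0.001, 0.825, 0.565, 0.002]
wrist_force: [1.5, -0.4, -0.1]
grip_width: -0.2
grip_force: 0.0
```

{"op": "arm_command", "data": {
  "plan": [
    [[0.015,-0.015,0],[0,0,0],0],
    [[0.015,-0.018,0],[0,0,0],0],
    [[0.015,-0.018,-0.02],[0,0,0],0],
    [[0.015,-0.018,-0.04],[0,0,0],0],
    [[0.015,-0.018,-0.053],[0,0,0],0],
    [[0.015,-0.018,-0.059],[0,0,0],0],
    [[0.015,-0.018,-0.06],[0,0,0],0],
    [[0.015,-0.018,-0.06],[0,0,0],0]
  ]
}}

```text
clock: 5.25
position: [542.2, 51.4, 29.6]
eef_rot: [0.0, 0.825, 0.566, 0.0]
wrist_force: [-0.2, -0.5, 0.2]
grip_width: -0.3
grip_force: 0.0
```

Run:
```python
from h import *
o=get_obs();print(o['position'].round(1),o['wrist_force'].round(2))
for n,z in (('scene',(255,170)),('side',(260,170))):
    c=cap(n,n+'2');print(proj(c,(535.6,19.3,15)))
a=cv2.imread('pics/scene2.png')[170:300,270:430];b=cv2.imread('pics/side2.png')[170:300,270:430]
cv2.imwrite('pics/both2.png',cv2.resize(np.hstack([a,b]),None,fx=2.5,fy=2.5,interpolation=2))
```

```text
[542.2  51.4  29.6] [-0.25 -0.46  0.24]
(np.float64(310.18545185335626), np.float64(266.6830190723193))
(np.float64(318.84952387906793), np.float64(261.842783052959))
```

View pics/both2.png

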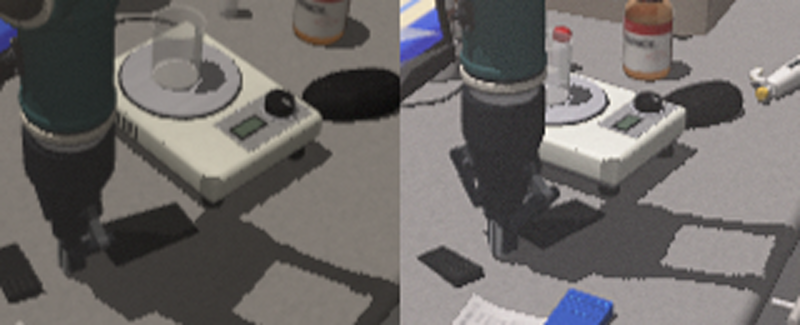

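The two views show the wedge lying ahead of the fingers, tip near scene pixel (346,258), pointing at the short foot near (354,250). I'll centre behind the thick end and start pushing.

{"op": "arm_command", "data": {
  "plan": [
    [[0.0045,-0.0015,-0.001],[0,0,0],0],
    [[0.001,-0.011,-0.001],[0,0,0],0],
    [[-0.0025,-0.0205,-0.001],[0,0,0],0],
    [[-0.005,-0.028,-0.001],[0,0,0],0],
    [[-0.0075,-0.0345,-0.001],[0,0,0],0],
    [[-0.01,-0.041,-0.001],[0,0,0],0],
    [[-0.0125,-0.048,-0.001],[0,0,0],0],
    [[-0.0125,-0.048,-0.001],[0,0,0],0]
  ]
}}

```text
clock: 6.15
position: [529.1, 2.7, 28.3]
eef_rot: [-0.0, 0.825, 0.566, -0.0]
wrist_force: [-0.2, -0.2, -0.1]
grip_width: -0.2
grip_force: 0.0
```

Run:
```python
from h import *
o=get_obs();print(o['position'].round(1),o['wrist_force'].round(2))
c=cap('wrist','w3')
s=cap('scene','scene3')
print(proj(c,(494,-95,9),True),proj(s,(494,-95,5)))
a=cv2.resize(c['image'][200:400,240:560],(480,300));b=cv2.resize(s['image'][210:310,270:430],(480,300),interpolation=2)
cv2.imwrite('pics/both3.png',np.vstack([a,b]))
```

```text
[529.1   2.7  28.3] [-0.21 -0.23 -0.12]
(np.float64(320.38126882302527), np.float64(465.6788341199433)) (np.float64(354.12106495463706), np.float64(250.5834302903127))
```

View pics/both3.png

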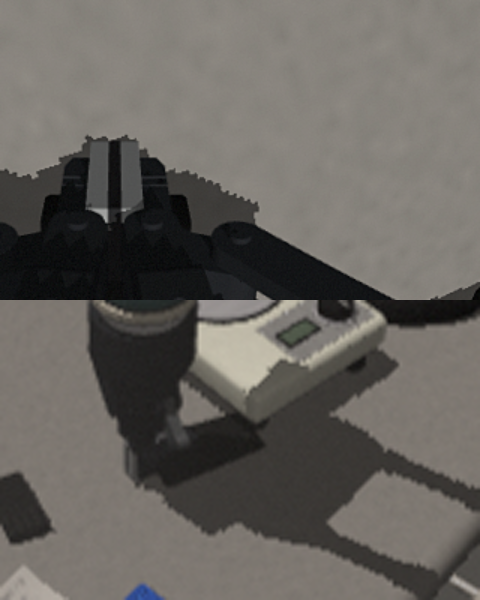

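{"op": "arm_command", "data": {
  "plan": [
    [[-0.0003,-0.001,0],[0,0,0],0],
    [[-0.0007,-0.002,0],[0,0,0],0],
    [[-0.001,-0.003,0],[0,0,0],0],
    [[-0.0014,-0.004,0],[0,0,0],0],
    [[-0.0017,-0.005,0],[0,0,0],0],
    [[-0.002,-0.006,0],[0,0,0],0],
    [[-0.0024,-0.007,0],[0,0,0],0],
    [[-0.0027,-0.008,0],[0,0,0],0]
  ]
}}

```text
clock: 7.05
position: [527.0, -4.5, 28.4]
eef_rot: [-0.0, 0.824, 0.566, 0.0]
wrist_force: [0.4, 0.5, -0.4]
grip_width: -0.1
grip_force: 0.2
```

Run:
```python
from h import *
c=cap('scene');s0=cv2.imread('pics/scene3.png')
print('old tip corner',onz(c,357.3,256.7,1)[:2])
d=np.array([-.342,-.94,0])
for i in range(6):
    o=get_obs();print(o['position'].round(1),(o['wrist_force']@d).round(2),o['wrist_force'].round(2));vision.capture('side')
```

```text
old tip corner [478.34345312 -86.90298187]
[526.9  -4.6  28.4] -0.34 [-0.16  0.42  0.48]
[526.9  -4.6  28.4] 0.74 [-0.7  -0.53 -0.42]
[526.9  -4.6  28.4] -0.61 [ 0.67  0.41 -0.77]
[526.9  -4.5  28.3] 0.01 [ 0.26 -0.11 -0.44]
[526.9  -4.5  28.4] -0.73 [ 0.41  0.63 -0.22]
[526.9  -4.5  28.4] 0.47 [ 0.06 -0.52 -0.31]
```

{"op": "arm_command", "data": {
  "plan": [
    [[-0.0003,-0.001,0],[0,0,0],0],
    [[-0.0007,-0.002,0],[0,0,0],0],
    [[-0.001,-0.003,0],[0,0,0],0],
    [[-0.0014,-0.004,0],[0,0,0],0],
    [[-0.0017,-0.005,0],[0,0,0],0],
    [[-0.002,-0.006,0],[0,0,0],0],
    [[-0.002,-0.006,0],[0,0,0],0],
    [[-0.002,-0.006,0],[0,0,0],0]
  ]
}}

```text
clock: 8.2
position: [525.0, -10.5, 28.4]
eef_rot: [0.0, 0.824, 0.566, -0.0]
wrist_force: [-0.3, -0.7, -0.8]
grip_width: 0.2
grip_force: 0.0
```

{"op": "arm_command", "data": {
  "plan": [
    [[-0.0003,-0.001,0],[0,0,0],0],
    [[-0.0005,-0.0015,0],[0,0,0],0],
    [[-0.0007,-0.002,0],[0,0,0],0],
    [[-0.001,-0.003,0],[0,0,0],0],
    [[-0.0012,-0.0035,0],[0,0,0],0],
    [[-0.0014,-0.004,0],[0,0,0],0],
    [[-0.0014,-0.004,0],[0,0,0],0],
    [[-0.0014,-0.004,0],[0,0,0],0]
  ]
}}

```text
clock: 9.0
position: [523.5, -14.5, 28.4]
eef_rot: [-0.0, 0.824, 0.566, -0.0]
wrist_force: [-0.1, -0.6, -0.1]
grip_width: 0.1
grip_force: 0.0
```

{"op": "arm_command", "data": {
  "plan": [
    [[-0.0003,-0.001,0],[0,0,0],0],
    [[-0.0005,-0.0015,0],[0,0,0],0],
    [[-0.0007,-0.002,0],[0,0,0],0],
    [[-0.001,-0.003,0],[0,0,0],0],
    [[-0.0012,-0.0035,0],[0,0,0],0],
    [[-0.0014,-0.004,0],[0,0,0],0],
    [[-0.0014,-0.004,0],[0,0,0],0],
    [[-0.0014,-0.004,0],[0,0,0],0]
  ]
}}

```text
clock: 9.8
position: [522.1, -18.5, 28.4]
eef_rot: [-0.0, 0.824, 0.566, -0.0]
wrist_force: [0.6, -0.2, -0.0]
grip_width: -0.2
grip_force: 0.0
```

```bash
cat > f.py <<'E'
from h import *
d=np.array([-.342,-.94,0]);F=[]
for i in range(4):
    o=get_obs();F.append(o['wrist_force'])
    if i==0:c=cap('side')
    elif i<3: s=cap('scene')
print(o['clock'],o['position'].round(1),np.mean(F,0).round(2),'push',(-np.mean(F,0)@d).round(2))
a=cv2.resize(s['image'][200:300,290:410],(480,400),interpolation=2);cv2.imwrite('pics/last.png',a)
E
python3 f.py
```

```text
9.95 [522.2 -18.5  28.4] [ 0.03  0.06 -0.13] push 0.07
```

{"op": "arm_command", "data": {
  "plan": [
    [[-0.0003,-0.001,0],[0,0,0],0],
    [[-0.0005,-0.0015,0],[0,0,0],0],
    [[-0.0007,-0.002,0],[0,0,0],0],
    [[-0.001,-0.003,0],[0,0,0],0],
    [[-0.0012,-0.0035,0],[0,0,0],0],
    [[-0.0014,-0.004,0],[0,0,0],0],
    [[-0.0014,-0.004,0],[0,0,0],0],
    [[-0.0014,-0.004,0],[0,0,0],0]
  ]
}}

```text
clock: 10.75
position: [521.4, -21.3, 28.5]
eef_rot: [-0.0, 0.825, 0.566, 0.001]
wrist_force: [2.3, 6.2, -1.3]
grip_width: -0.0
grip_force: 3.7
```

```bash
python3 f.py
```

```text
10.9 [521.4 -21.4  28.5] [ 2.57  6.41 -1.71] push 6.9
```

{"op": "arm_command", "data": {
  "plan": [
    [[-0.0003,-0.001,0],[0,0,0],0],
    [[-0.0005,-0.0015,0],[0,0,0],0],
    [[-0.0007,-0.002,0],[0,0,0],0],
    [[-0.0009,-0.0025,0],[0,0,0],0],
    [[-0.001,-0.003,0],[0,0,0],0],
    [[-0.001,-0.003,0],[0,0,0],0],
    [[-0.001,-0.003,0],[0,0,0],0],
    [[-0.001,-0.003,0],[0,0,0],0]
  ]
}}

```text
clock: 11.7
position: [520.3, -24.3, 28.5]
eef_rot: [-0.0, 0.825, 0.566, 0.001]
wrist_force: [2.8, 7.4, -1.2]
grip_width: 0.2
grip_force: 3.9
```

```bash
python3 f.py
```

```text
11.85 [520.3 -24.2  28.5] [ 2.59  7.35 -1.5 ] push 7.79
```

Run:
```python
from h import *
for n in('scene','side'):
    c=cap(n,n+'4')
    p=cv2.imread(f'pics/{n}2.png'); q=c['image']
    for P,nm in(((490,-125,56),'front mid top'),((487,-194,70),'knob'),((594,-172,60),'plate')):
        u,v=map(int,proj(c,P));w=14
        T=cv2.cvtColor(p[v-w:v+w,u-w:u+w],6);I=cv2.cvtColor(q[v-w:v+w,u-w:u+w],6)
        wp=np.eye(2,3,dtype=np.float32)
        try: r,wp=cv2.findTransformECC(T,I,wp,cv2.MOTION_TRANSLATION)
        except Exception as e: r=0
        t=wp[:,2]; a=onz(c,u,v,P[2]);b=onz(c,u+t[0],v+t[1],P[2]);print(n,nm,round(float(r),3),t.round(2),(b-a)[:2].round(1))
a=cv2.imread('pics/scene4.png')[200:300,280:440];b=cv2.imread('pics/side4.png')[170:270,280:440]
cv2.imwrite('pics/both4.png',cv2.resize(np.hstack([a,b]),(800,250),interpolation=2))
```

```text
scene front mid top 0.851 [ 0.51 -2.37] [ 3.8 -7.4]
scene knob 0.997 [ 0.68 -0.61] [-0.  -2.9]
scene plate 0.0 [-0.14 -1.51] [ 3.9 -4.5]
side front mid top 0.725 [ 3.7  -2.46] [ -3.8 -16.8]
side knob 0.969 [ 0.49 -0.34] [-0.5 -2.5]
side plate 0.0 [0. 0.] [0. 0.]
```

View pics/both4.png

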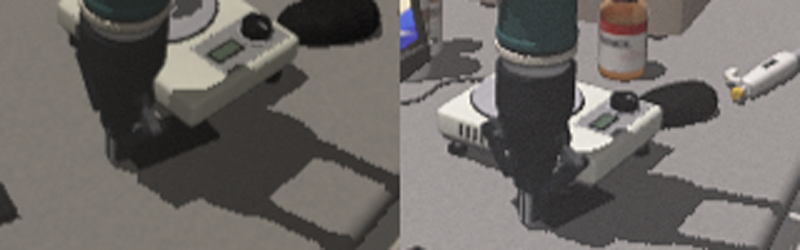

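The pictures show the wedge tip under the short foot. The stirrer slid about 3 mm during the last push and is otherwise upright with the beaker standing; the push reached 7–8 N, so the gap is taken up. I'll back off and lift.

{"op": "arm_command", "data": {
  "plan": [
    [[0.003,0.009,0],[0,0,0],0],
    [[0.006,0.017,0],[0,0,0],0],
    [[0.006,0.017,0.04],[0,0,0],0],
    [[0.006,0.017,0.085],[0,0,0],0],
    [[-0.01,-0.02,0.085],[0,0,0],0],
    [[-0.02,-0.055,0.085],[0,0,0],0],
    [[-0.027,-0.073,0.08],[0,0,0],0],
    [[-0.027,-0.073,0.08],[0,0,0],0]
  ]
}}

```text
clock: 12.75
position: [491.6, -100.0, 108.0]
eef_rot: [-0.0, 0.825, 0.565, -0.001]
wrist_force: [-0.1, 0.2, -0.4]
grip_width: -0.5
grip_force: 0.0
```

Run:
```python
from h import *
o=get_obs();print(o['position'].round(1),o['wrist_force'].round(2))
w=cap('wrist','w5');c=cap('scene','scene5')
for n in('scene','side'):
    c=cap(n);p=cv2.imread(f'pics/{n}0.png');q=c['image']
    for P,nm in(((487,-194,70),'knob'),((453,-216,50),'FRcorner')):
        u,v=map(int,proj(c,P));k=14
        r,wp=cv2.findTransformECC(cv2.cvtColor(p[v-k:v+k,u-k:u+k],6),cv2.cvtColor(q[v-k:v+k,u-k:u+k],6),np.eye(2,3,dtype=np.float32),0)
        t=wp[:,2];print(n,nm,r,t,(onz(c,u+t[0],v+t[1],P[2])-onz(c,u,v,P[2]))[:2].round(1))
a=cv2.resize(w['image'],(533,400));b=cv2.resize(cv2.imread('pics/scene5.png')[190:310,280:440],(533,400-200)[:1]+(400,),interpolation=2)
cv2.imwrite('pics/both5.png',cv2.resize(np.hstack([a,b]),(800,300)))
```

```text
[ 491.6 -100.   108. ] [-0.07  0.17 -0.44]
scene knob 0.3994453687791315 [ 2.8507278 -1.031712 ] [-3.2 -7.7]
scene FRcorner 0.9946334467324548 [ 0.65914994 -0.4875309 ] [-0.3 -2.6]Traceback (most recent call last):
  File "<stdin>", line 8, in <module>
cv2.error: OpenCV(4.12.0) /io/opencv/modules/video/src/ecc.cpp:589: error: (-7:Iterations do not converge) The algorithm stopped before its convergence. The correlation is going to be minimized. Images may be uncorrelated or non-overlapped in function 'findTransformECC'
```

{"op": "arm_command", "data": {
  "plan": [
    [[0.001,0.001,-0.012],[0,0,0],0],
    [[0.001,0.001,-0.02],[0,0,0],0],
    [[0.001,0.001,-0.023],[0,0,0],0],
    [[0.001,0.001,-0.0245],[0,0,0],0],
    [[0.001,0.001,-0.0255],[0,0,0],0],
    [[0.001,0.001,-0.0255],[0,0,0],0],
    [[0.001,0.001,-0.0255],[0,0,0],0],
    [[0.001,0.001,-0.0255],[0,0,0],0]
  ]
}}

```text
clock: 13.75
position: [494.1, -97.6, 83.2]
eef_rot: [0.0, 0.824, 0.566, 0.0]
wrist_force: [-0.2, 0.4, 0.3]
grip_width: 0.1
grip_force: 0.0
```

{"op": "arm_command", "data": {
  "plan": [
    [[0,0,-0.0003],[0,0,0],0],
    [[0,0,-0.0006],[0,0,0],0],
    [[0,0,-0.0009],[0,0,0],0],
    [[0,0,-0.0012],[0,0,0],0],
    [[0,0,-0.0015],[0,0,0],0],
    [[0,0,-0.0015],[0,0,0],0],
    [[0,0,-0.0015],[0,0,0],0],
    [[0,0,-0.0015],[0,0,0],0]
  ]
}}

```text
clock: 14.55
position: [493.8, -97.4, 81.4]
eef_rot: [-0.0, 0.824, 0.566, -0.0]
wrist_force: [0.3, -0.3, -0.2]
grip_width: 0.2
grip_force: 0.0
```

```bash
python3 f.py
```

```text
14.7 [493.8 -97.4  81.4] [-0.14 -0.29 -0.09] push -0.32
```

{"op": "arm_command", "data": {
  "plan": [
    [[0,0,-0.0003],[0,0,0],0],
    [[0,0,-0.0006],[0,0,0],0],
    [[0,0,-0.0008],[0,0,0],0],
    [[0,0,-0.0008],[0,0,0],0],
    [[0,0,-0.0008],[0,0,0],0],
    [[0,0,-0.0008],[0,0,0],0],
    [[0,0,-0.0008],[0,0,0],0],
    [[0,0,-0.0008],[0,0,0],0]
  ]
}}

```text
clock: 15.5
position: [493.9, -97.4, 81.0]
eef_rot: [0.0, 0.824, 0.566, 0.0]
wrist_force: [-2.0, 0.9, 5.0]
grip_width: 0.1
grip_force: 2.7
```

```bash
python3 f.py
```

```text
15.65 [493.8 -97.4  81. ] [-2.25  0.88  5.3 ] push 0.06
```

{"op": "arm_command", "data": {
  "plan": [
    [[0,0,-0.0002],[0,0,0],0],
    [[0,0,-0.0004],[0,0,0],0],
    [[0,0,-0.0005],[0,0,0],0],
    [[0,0,-0.0005],[0,0,0],0],
    [[0,0,-0.0005],[0,0,0],0],
    [[0,0,-0.0005],[0,0,0],0],
    [[0,0,-0.0005],[0,0,0],0],
    [[0,0,-0.0005],[0,0,0],0]
  ]
}}

```text
clock: 16.45
position: [493.9, -97.4, 81.0]
eef_rot: [-0.0, 0.824, 0.566, 0.0]
wrist_force: [-3.1, 0.8, 9.2]
grip_width: 0.2
grip_force: 4.4
```

```bash
python3 f.py
```

```text
16.6 [493.9 -97.4  81. ] [-3.33  0.85  9.  ] push -0.35
```

{"op": "arm_command", "data": {
  "plan": [
    [[0,0,-0.0002],[0,0,0],0],
    [[0,0,-0.0003],[0,0,0],0],
    [[0,0,-0.0003],[0,0,0],0],
    [[0,0,-0.0003],[0,0,0],0],
    [[0,0,-0.0003],[0,0,0],0],
    [[0,0,-0.0003],[0,0,0],0],
    [[0,0,-0.0003],[0,0,0],0],
    [[0,0,-0.0003],[0,0,0],0]
  ]
}}

```text
clock: 17.4
position: [493.9, -97.4, 81.0]
eef_rot: [-0.0, 0.824, 0.566, -0.0]
wrist_force: [-4.3, 1.2, 11.1]
grip_width: -0.3
grip_force: 5.4
```

```bash
python3 f.py
```

```text
17.55 [493.9 -97.5  81. ] [-4.53  1.08 10.67] push -0.54
```

View pics/last.png

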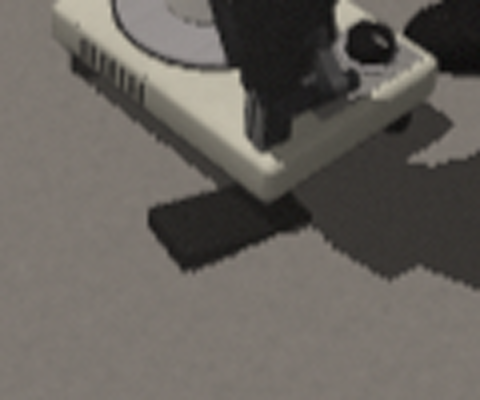

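The picture shows the wedge under the front-left foot, its thick end clear at (165,240) in the crop. The fingertips press the corner at (268,145) with 10.7 N, and the top does not give.

```bash
python3 -c "
from h import *
print(job.finish_job())"
```

```text
the job is handed in; nothing more can be done
None
```

The wedge is under the short foot and the job is handed in: the fingertips hold about 10.7 N on the corner and the top shows no measurable dip, though the stirrer slid about 3 mm along the bench during the last push.

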